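# Check a recycled tile under the loupe

## Task

With the empty gripper, first press the raised end of the speckled tile down so that it lies level in its nest, and only then take the loupe by its handle from the wooden rest. Hold the loupe level and still over the middle of the tile, its glass at the height of the white pointer on the post, touching neither nest nor post, and finish while still holding it there. Do not shift the pointer, and leave the other things on the table where they are.

Things in the scene. Friction and masses are not known exactly. Their poses are not given: they have to be found in the camera images.
- nest: aluminium inspection nest fixed to the table. Origin on the table under the middle of its recess; +x points to its post, z up. Plate 132 (x) x 100 (y) mm with a recess of 93 x 73 mm; recess floor 10 mm, rim 16 mm above the table. A steel focus post, 10 mm across, 200 mm high, stands at x = +95 mm on a foot block that reaches to x = 111 mm.
- pin (a joint): lift-out pin, 10 mm across, in the recess floor at the nest's x = -33 mm: 0 = standing 8 mm above the floor, grows as it is pushed down; 0.008 flush with the floor, 0.009 its stop. It slides stiffly: about 3 N pushes it down, and it stays where it is left.
- seat (a point): centre of the nest's recess floor, 10 mm above the table; axes as the nest's.
- tile: speckled grey plastic tile, 90 (x) x 70 (y) x 8 mm, 50 g, loose in the nest's recess, its axes along the nest's. Origin at the centre of its underside. Its -x end rides up on the pin (tilted about 6 degrees), its +x end is on the recess floor. Pressed level, its top is 18 mm above the table, 2 mm above the nest's rim.
- tile_raised_end (a point): on the tile's top face, over the pin, 12 mm from the middle of the raised (-x) edge: the place to press down.
- tile_middle (a point): centre of the tile's top face.
- mark (a point): tip of the white flat pointer (3 mm thick, at mid-thickness) of the black collar on the focus post: its height is the focal height, 100 to 150 mm above the table, different in each run. It lies 60 mm from the recess's middle, towards the post. The collar, 24 mm across, 16 high, stays by friction (12 N); not to be shifted.
- loupe: black reading lens (loupe), about 80 g: ring 72 mm across, 12 mm high, round a glass; straight handle 14 wide, 12 high from x = -34 to -134 mm. Origin at the centre of the ring's underside; z normal to the glass, handle to -x, undersides of ring and handle in one plane. Starts level on the rest, 40 mm above the table. Mass centre near x = -45 mm.
- lens (a point): centre of the loupe's glass, 6 mm above the loupe's origin.
- loupe_grip (a point): mid-handle, at x = -84 mm, 6 mm above the loupe's origin, where the handle is free of the rest: grip across the 14 mm width (along the loupe's y) from above.
- rest: wooden rest, fixed, carrying the loupe. Origin on the table under the lens; the handle lies along its -x. Foot 185 x 60 x 6 mm; a block 48 mm wide from x = -48 to 22 mm and a tail post 30 mm wide from x = -116 to -130 mm, both 40 mm high; two ears on the post beside the handle reach 48 mm. Between block and post the handle is free.
- tape: roll of paper tape lying flat, 72 mm across, 24 high; bystander. Its origin is on its underside.
- sample: plain grey plastic plate 80 x 50 x 8 mm lying flat on the table; a bystander, not the tile in the nest. Its origin is on its underside.
- driver: screwdriver lying on the table; bystander. Its origin is on its underside.
- cup: green plastic cup, 70 mm across, 85 high; bystander. Its origin is on its underside.
- jar: clear jar, 80 mm across, 110 high; bystander. Its origin is on its underside.
- brush: hand brush lying on the table; bystander. Its origin is on its underside.
- mug: white mug, 76 mm across, 90 high; bystander. Its origin is on its underside.
Mind the look-alikes: they are no part of the job. Of the things shaped like the loupe, the black one is meant. Leave any black look-alike of the tile alone.

How it is judged:
By the outcome, as a careful person would: the job done as asked, in the order asked, and still so for the second after the job is handed in, while the arm keeps its last pose, push and grip.
It also fails if it takes over 53 s, if anything falls off the work surface, if the arm or the gripper's body presses on something with over 40 N, if the wrist force passes 120 N, or if a joint passes its speed limit or range.

## Robot

A 6-joint arm with a two-finger parallel gripper is mounted at the origin on the work surface. World frame = base frame: x ahead of the robot, y to its left, z up, the work surface at z = 0. Lengths are in m, angles in rad, forces in N, time in s.
With the tool pointing down it reaches from about 0.275 to 0.725 m from the base axis. Payload 5.6 kg.
Tool frame: the origin (TCP) lies between the finger pads; the fingertips stand 22 mm ahead of it and the grasp point (between the pads) lies 3 mm ahead of it; z points along the fingers, y is the direction in which the jaws open and shut (so a half turn about z gives the same grasp; the last joint's range is limited). The gripper opens to 85 mm and grips with 20 to 120 N. Pads are 22 mm wide; open, the fingers measure 114 mm over their backs; the gripper's body (76 mm by 85 mm) begins 54 mm behind the grasp point. The pads swing forward as they close: fully open they stand 13 mm farther back than shut.
Start: joints at [1.401, 0.255, 0.108, 0, -1.424, -0.285], TCP at [0.242, 0.494, 0.253] pointing down, gripper open.
Joint ranges: [-2.95, 2.95], [-1.21, 1.97], [-1.09, 1.5], [-2.87, 1.71], [-2.94, -0.07], [-3.05, 3.05]. Speed limits (rad/s): [2.57, 2.57, 3.14, 3.14, 3.14, 3.14].

## Interface

Orientations are given as a rotation vector (axis times angle).
In Python, from bench import monitor, imaging, finish_job gives the robot as it stands.
- The arm moves only by the tool step_arm, never from a script. Its argument "steps" is a list of rows, each an object of numbers: "tx", "ty", "tz": the shift along the tool's x, y, z in mm; "turn": the turn about the tool's z in degrees; "hand": the closure, from -1 (fully open) to 1 (shut), so that 0 is half open. A call has 1 to 12 rows; each row shifts and turns the commanded pose from where the row before left it, along the tool's axes as they then stand; what a row does not reach is not made up. A row lasts 1/10 s, in which the tool goes at most 50 mm and 8.59 degrees, less where a joint would pass 70% of its speed; a pose out of reach is approached as far as the arm can. A call is refused whole if a number of a shift passes 50 or a number of a turn 8.59, either way. A call with a gripper value outside its range is refused whole. The fingers move at their own pace and stop on an object; "grip_force" is the grip in N (left out, the last holds). Time passes only in rows, so rows that do not move let the fingers close. It gives the time, the measured TCP pose, the force and the opening at its end, in the units of the state.
- monitor.state(): the state, without advancing time (a new reading comes with each control period).
- imaging.capture(name): name is "side" or "top"; returns the picture (480x640x3 uint8, red, green, blue); there is no depth.
- imaging.get_calibration(name): a dict with "fov_y" (degrees; the focal length in pixels is half the picture's height over the tangent of half this angle, whatever the lens; pixels are square), "cx", "cy" (the principal point, pixels), "D" ([k1, k2, p1, p2, k3] as OpenCV has them; the pictures are not rectified), "R" (3x3) and "t" (3): a world point X has camera coordinates R X + t. Camera axes: x right, y down, z forward; pixel columns grow to the right and rows downward; lengths in m; the calibration is good to about 2 mm. A picture is of the moment at which its call begins. get_calibration takes no time and is no camera call.
- finish_job(): hands the job in, once; it reports no verdict.
The state is a dict: "time": time; "qpos": joint angles; "dq": joint speeds; "joint_torque": joint torques, N m; "position": TCP position; "ee_rot": TCP orientation; "force": force on the tool from outside, world axes, zero at the start; "ft_torque": the same for the moment, N m; "grip_width": finger opening in m.
Only numpy, scipy, OpenCV 4.12 (cv2) and the standard library are available. Lean on these libraries where they do the work, as an engineer would, in place of code of your own. Each camera call takes 0.05 s, during which the arm holds its last target.

## Working session

There is one attempt and no reset: what is moved stays moved. The work goes in short steps, Python scripts to look and compute and a tool call to move; the robot and the scene stay as the last step left them, time stands still between calls to the robot, and variables do not carry over. Pictures are saved under pics/ and viewed, and the job is handed in when it is done.

Besides the shell and the picture viewer there is one more tool, called after "Call:" by a JSON object that holds its "api" and its "payload". step_arm: Moves the arm, as the interface text tells. Its arguments: {"type":"object","properties":{"steps":{"type":"array"},"grip_force":{"type":"number"}},"required":["steps"]}

```bash
mkdir -p pics
python3 - <<'E'
from bench import monitor, imaging
import cv2
for n in ("top","side"):
    im=imaging.capture(n); cv2.imwrite(f"pics/{n}0.png",im[:,:,::-1])
    c=imaging.get_calibration(n); print(n,c)
print(monitor.state())
E
```

```text
top {'fov_y': 51.75694663249198, 'cx': 322.4001763963477, 'cy': 241.43138107742595, 'D': array([0.02481408, 0.        , 0.        , 0.        , 0.        ]), 'R': array([[ 0.01237859, -0.99973537, -0.01938981],
       [-0.98822426, -0.00927385, -0.15273114],
       [ 0.15251091,  0.02105208, -0.98807754]]), 't': array([-3.22764847e-04,  5.71016684e-01,  1.19733752e+00])}
side {'fov_y': 56.65429164232446, 'cx': 311.4194409526396, 'cy': 237.28697015284166, 'D': array([-0.04879896,  0.        ,  0.        ,  0.        ,  0.        ]), 'R': array([[ 0.97389826, -0.22681832, -0.00869648],
       [-0.18479845, -0.7700643 , -0.61061486],
       [ 0.13180178,  0.59628384, -0.79187996]]), 't': array([-0.53196533,  0.13584021,  1.05859715])}
{'time': 0.1, 'qpos': array([ 1.40062039e+00,  2.55701548e-01,  1.07122520e-01, -4.18371818e-04,
       -1.42389305e+00, -2.84596851e-01]), 'dq': array([ 8.84939049e-05, -7.24922297e-04,  3.60352871e-03,  7.48009524e-04,
       -4.95496366e-04, -4.66115679e-04]), 'joint_torque': array([-1.88190403e-03, -3.87608993e+01,  2.38475436e+01,  5.37790373e+00,
       -3.83108461e-03, -1.16691659e-06]), 'position': array([0.2413665 , 0.49375785, 0.25247502]), 'ee_rot': array([ 3.05904981e+00, -7.07927114e-01, -4.98174086e-04]), 'force': array([-0.55255596,  0.62282271, -0.52606505]), 'ft_torque': array([-0.01355054,  0.04002079, -0.00474082]), 'grip_width': 0.08573831873653008}
```

View pics/top0.png

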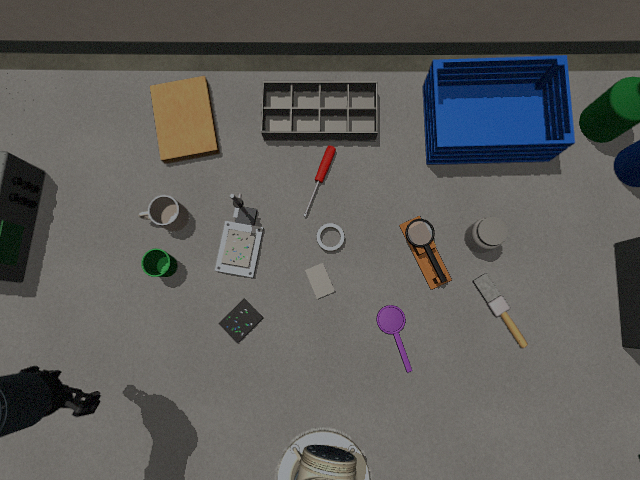

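View pics/side0.png

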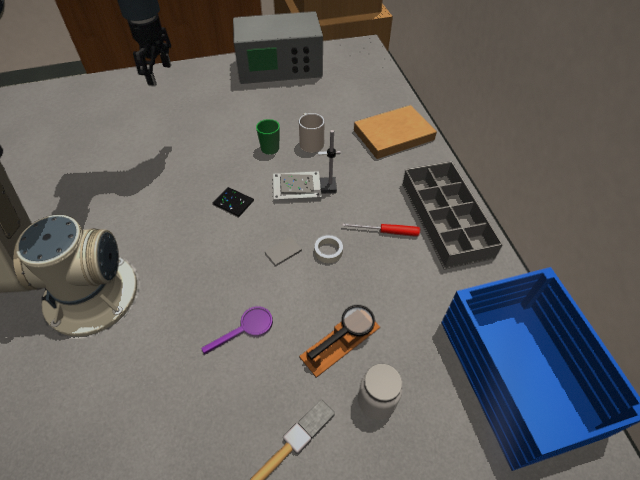

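The top view shows the nest at about (239,248), with the post toward (240,205), and the rest with the black loupe at about (425,250). The purple loupe at (392,320) and the black tile at (241,320) are decoys. I'll zoom in on the nest and the rest.

Run:
```python
import cv2,numpy as np
t=cv2.imread("pics/top0.png");s=cv2.imread("pics/side0.png")
def crop(im,x,y,w,h,k): return cv2.resize(im[y:y+h,x:x+w],None,fx=k,fy=k,interpolation=cv2.INTER_CUBIC)
cv2.imwrite("pics/nest_t.png",crop(t,200,185,80,100,6))
cv2.imwrite("pics/nest_s.png",crop(s,260,120,90,90,6))
cv2.imwrite("pics/rest_t.png",crop(t,390,205,80,95,6))
cv2.imwrite("pics/rest_s.png",crop(s,290,295,100,85,6))
```

```text
(no output)
```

View pics/nest_t.png

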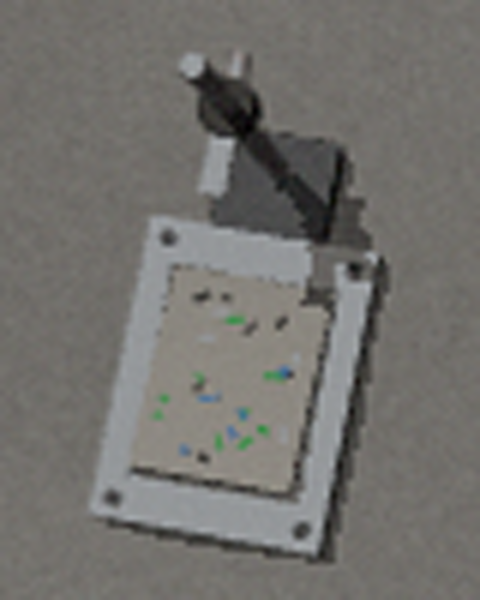

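View pics/nest_s.png

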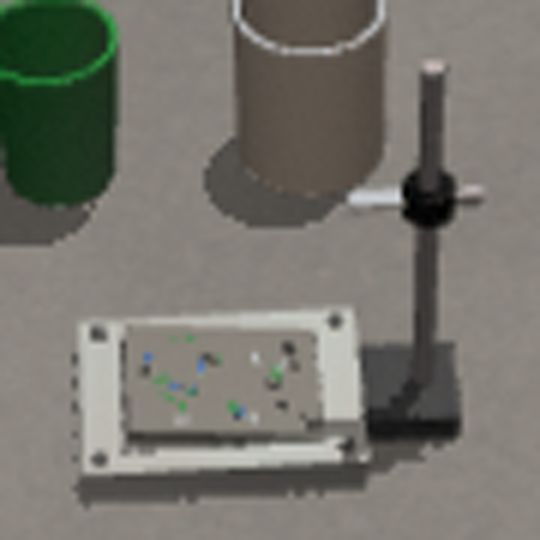

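View pics/rest_t.png

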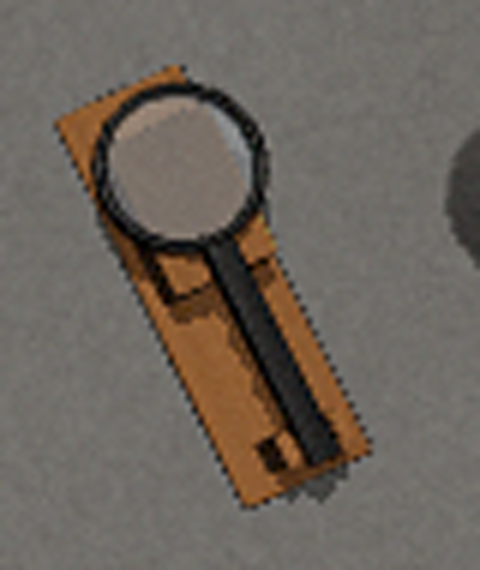

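View pics/rest_s.png

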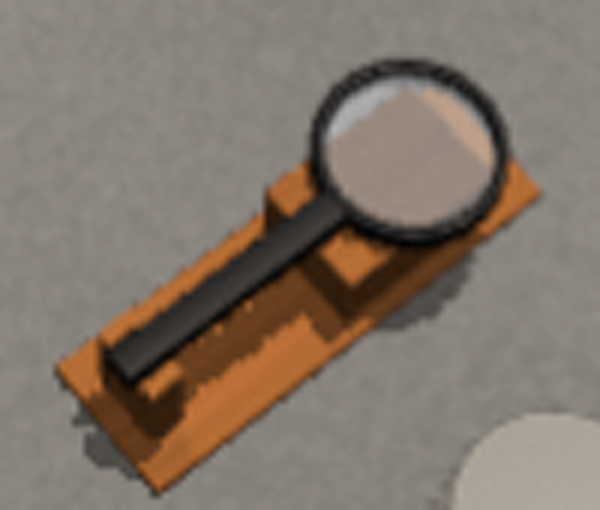

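```bash
cat > h.py <<'E'
import numpy as np,cv2
from bench import monitor, imaging
C={}
for n in("top","side"):
    c=imaging.get_calibration(n);f=240/np.tan(np.radians(c["fov_y"]/2))
    C[n]=(np.array([[f,0,c["cx"]],[0,f,c["cy"]],[0,0,1.]]),np.array(c["D"]),np.array(c["R"]),np.array(c["t"]))
def ray(n,p):
    K,D,R,t=C[n];u=cv2.undistortPoints(np.array(p,float).reshape(-1,1,2),K,D).reshape(-1,2)
    return -R.T@t,np.c_[u,np.ones(len(u))]@R
def plane(n,p,z):
    o,d=ray(n,p);return o+d*((z-o[2])/d[:,2])[:,None]
def tri(pt,ps):
    o1,d1=ray("top",pt);o2,d2=ray("side",ps);d1=d1[0];d2=d2[0]
    s=np.linalg.lstsq(np.c_[d1,-d2],o2-o1,rcond=None)[0]
    a=o1+s[0]*d1;b=o2+s[1]*d2;return (a+b)/2,np.linalg.norm(a-b)
def proj(n,X):
    K,D,R,t=C[n];return cv2.projectPoints(np.array(X,float).reshape(-1,3),cv2.Rodrigues(R)[0],t,K,D)[0].reshape(-1,2)
def cr(p,x,y,k=6): return (np.array(p,float)+.5)/k-.5+[x,y]
E
python3 - <<'E'
from h import *
np.set_printoptions(precision=4,suppress=True)
T=lambda p:cr(p,200,185); S=lambda p:cr(p,260,120)
for n,p in (("top",T([(152,216),(383,254),(319,550),(93,512)])),("side",S([(353,307),(366,462),(85,473),(80,323)]))):
    q=plane(n,p,.016)[:,:2]; print(n,q,q.mean(0),[np.linalg.norm(q[i]-q[i-1]) for i in range(4)])
    a=(q[0]+q[1]-q[2]-q[3]);print("yaw",np.degrees(np.arctan2(a[1],a[0])))
    a=(q[0]-q[1]+q[3]-q[2]);print("yaw from y",np.degrees(np.arctan2(-a[0],a[1])))
print("screws")
for n,p in (("top",T([(168,237),(356,269),(302,530),(112,497)])),("side",S([(335,320),(347,447),(99,458),(98,333)]))):
    q=plane(n,p,.016)[:,:2]; print(n,q.mean(0))
    a=(q[0]+q[1]-q[2]-q[3]);print("yaw",np.degrees(np.arctan2(a[1],a[0])))
print("tip",tri(T((207,192)),S((348,199))),tri(T((212,192)),S((348,199))))
print("tip corners proj", tri(T((219,192)),S((348,199))))
print("collar",tri(T((228,105)),S((428,198))), "posttop",tri(T((192,66)),S((433,67))))
# loupe ring ellipse from dark mask
for n,x,y,w,h in(("top",400,212,40,40),("side",335,300,45,42)):
    im=cv2.imread(f"pics/{n}0.png")[y:y+h,x:x+w];im=cv2.resize(im,None,fx=6,fy=6,interpolation=cv2.INTER_CUBIC)
    m=(im.max(2)<60).astype(np.uint8)
    cs,hi=cv2.findContours(m,cv2.RETR_CCOMP,cv2.CHAIN_APPROX_NONE)
    for c,hh in zip(cs,hi[0]):
        if len(c)>150:
            e=cv2.fitEllipse(c); ctr=cr(e[0],x,y); print(n,e,hh[3],ctr,[plane(n,ctr,z)[0] for z in(.046,.052)])
print("eyeball top",plane("top",cr((181,165),390,205),.052),"side",plane("side",cr((409,150),290,295),.052))
print(tri(cr((181,165),390,205),cr((409,150),290,295)))
# handle end centre, top face
print("hend top",plane("top",cr((319,447),390,205),.052),"side",plane("side",cr((115,355),290,295),.052))
# foot corners
q=plane("top",cr([(57,120),(182,66),(372,452),(248,508)],390,205),.006);print(q)
E
```

```text
top [[0.6276 0.2597]
 [0.6118 0.1593]
 [0.484  0.1826]
 [0.4992 0.2794]] [0.5556 0.2202] [np.float64(0.12985121579085246), np.float64(0.10161387749350037), np.float64(0.12987107407522194), np.float64(0.09797826551394108)]
yaw -9.513808018252673
yaw from y -8.921734846904906
side [[0.6283 0.2627]
 [0.6101 0.1626]
 [0.4836 0.1862]
 [0.4984 0.2829]] [0.5551 0.2236] [np.float64(0.1314622778614319), np.float64(0.10170591290272825), np.float64(0.12867580974885878), np.float64(0.09792443633593242)]
yaw -9.704371678710128
yaw from y -9.523078687924524
screws
top [0.5554 0.2212]
yaw -9.694595183058663
side [0.5547 0.2245]
yaw -9.666217499551978
tip (array([0.6142, 0.2129, 0.1307]), np.float64(0.0013205806062429105)) (array([0.6137, 0.2105, 0.1329]), np.float64(0.0014724996116474702))
tip corners proj (array([0.613 , 0.2071, 0.136 ]), np.float64(0.0016841707801063318))
collar (array([0.6489, 0.2061, 0.13  ]), np.float64(0.0022187196356464557)) posttop (array([0.6479, 0.2057, 0.2019]), np.float64(0.00015773057909364437))
top ((122.95137023925781, 137.8916778564453), (169.59727478027344, 204.390
[... 359 characters left out ...]
.46182250976562), (184.80621337890625, 256.1846618652344), 48.673240661621094) -1 [355.013  322.9936] [array([ 0.587 , -0.2405,  0.046 ]), array([ 0.5857, -0.2433,  0.052 ])]
side ((138.7030029296875, 122.04292297363281), (154.9732208251953, 178.4618377685547), 104.44425201416016) 0 [357.7005 319.9238] [array([ 0.5947, -0.2348,  0.046 ]), array([ 0.5934, -0.2377,  0.052 ])]
eyeball top [[ 0.5955 -0.2362  0.052 ]] side [[ 0.5937 -0.2369  0.052 ]]
(array([ 0.5949, -0.2363,  0.0508]), np.float64(0.0017304780725712668))
hend top [[ 0.4792 -0.2901  0.052 ]] side [[ 0.474  -0.2881  0.052 ]]
[[ 0.6229 -0.1914  0.006 ]
 [ 0.6471 -0.2455  0.006 ]
 [ 0.4811 -0.3224  0.006 ]
 [ 0.4568 -0.2698  0.006 ]]
```

Call:
{"api": "step_arm", "payload": {"steps": [{"turn": -8.2,"hand": 1},{"turn": -8.2,"hand": 1},{"tx": 32,"ty": 21.5,"hand": 1},{"tx": 32,"ty": 21.5,"hand": 1},{"tx": 32,"ty": 21.5,"hand": 1},{"tx": 32,"ty": 21.5,"hand": 1},{"tx": 32,"ty": 21.5,"hand": 1},{"tx": 32,"ty": 21.5,"hand": 1},{"tx": 32,"ty": 21.5,"hand": 1},{"tx": 32,"ty": 21.5,"hand": 1},{"tx": 32,"ty": 21.5,"hand": 1},{"tx": 32,"ty": 21.5,"hand": 1}], "grip_force": 30}}

```text
schema error: expected keys tx, ty, tz, turn, hand
```

Call:
{"api": "step_arm", "payload": {"steps": [{"hand": 1},{"hand": 1},{"hand": 1}]}}

```text
schema error: expected keys tx, ty, tz, turn, hand
```

Call:
{"api": "step_arm", "payload": {"steps": [{"tx": 0,"ty": 0,"tz": 0,"turn": -8.2,"hand": 1},{"tx": 0,"ty": 0,"tz": 0,"turn": -8.2,"hand": 1},{"tx": 32,"ty": 21.5,"tz": 0,"turn": 0,"hand": 1},{"tx": 32,"ty": 21.5,"tz": 0,"turn": 0,"hand": 1},{"tx": 32,"ty": 21.5,"tz": 0,"turn": 0,"hand": 1},{"tx": 32,"ty": 21.5,"tz": 0,"turn": 0,"hand": 1},{"tx": 32,"ty": 21.5,"tz": 0,"turn": 0,"hand": 1},{"tx": 32,"ty": 21.5,"tz": 0,"turn": 0,"hand": 1},{"tx": 32,"ty": 21.5,"tz": 0,"turn": 0,"hand": 1},{"tx": 32,"ty": 21.5,"tz": 0,"turn": 0,"hand": 1},{"tx": 32,"ty": 21.5,"tz": 0,"turn": 0,"hand": 1},{"tx": 32,"ty": 21.5,"tz": 0,"turn": 0,"hand": 1}], "grip_force": 30}}

```text
time: 1.3
position: [0.5217, 0.2271, 0.2528]
ee_rot: [3.13, -0.264, -0.001]
force: [0.5, 0.6, -0.1]
grip_width: 0.0
```

Call:
{"api": "step_arm", "payload": {"steps": [{"tx": 0,"ty": 0,"tz": 0,"turn": 0,"hand": 1},{"tx": 0,"ty": 0,"tz": 0,"turn": 0,"hand": 1},{"tx": 0,"ty": 0,"tz": 0,"turn": 0,"hand": 1}]}}

```text
time: 1.6
position: [0.5205, 0.2289, 0.253]
ee_rot: [3.13, -0.264, -0.001]
force: [-0.7, 0.7, 0.1]
grip_width: 0.0003
```

Call:
{"api": "step_arm", "payload": {"steps": [{"tx": 2,"ty": 1,"tz": 36,"turn": 0,"hand": 1},{"tx": 0,"ty": 0,"tz": 36,"turn": 0,"hand": 1},{"tx": 0,"ty": 0,"tz": 36,"turn": 0,"hand": 1},{"tx": 0,"ty": 0,"tz": 36,"turn": 0,"hand": 1},{"tx": 0,"ty": 0,"tz": 36,"turn": 0,"hand": 1},{"tx": 0,"ty": 0,"tz": 10,"turn": 0,"hand": 1},{"tx": 0,"ty": 0,"tz": 0,"turn": 0,"hand": 1},{"tx": 0,"ty": 0,"tz": 0,"turn": 0,"hand": 1}]}}

```text
time: 2.4
position: [0.5237, 0.2282, 0.0652]
ee_rot: [-3.129, 0.262, -0.004]
force: [-0.5, 0.2, 0.2]
grip_width: 0.0003
```

Run:
```python
from bench import monitor, imaging
import cv2,numpy as np
o=[]
for n,x,y in (("top",190,180),("side",255,110)):
    im=imaging.capture(n)[:,:,::-1]; o.append(cv2.resize(im[y:y+110,x:x+95],None,fx=4.2,fy=4.2,interpolation=cv2.INTER_CUBIC))
cv2.imwrite("pics/press1.png",np.hstack(o))
```

```text
(no output)
```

View pics/press1.png

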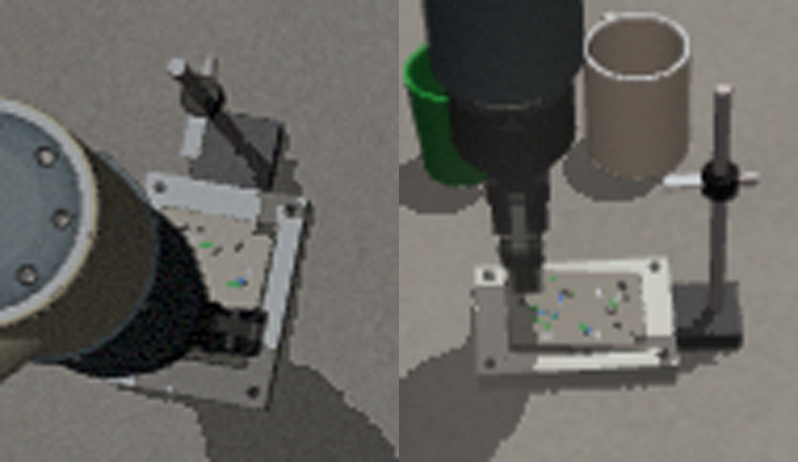

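Run:
```python
from h import *
for X in ((.5237,.2282,.043),(.5225,.2277,.020)):
    print((proj("top",X)-[190,180])*4.2,(proj("side",X)-[255,110])*4.2+[399,0])
```

```text
[[182.25504977 333.17492244]] [[523.44071631 287.10067558]]
[[190.47386398 339.58074635]] [[523.74282535 312.52658239]]
```

Call:
{"api": "step_arm", "payload": {"steps": [{"tx": 0,"ty": 0,"tz": 10,"turn": 0,"hand": 1},{"tx": 0,"ty": 0,"tz": 4,"turn": 0,"hand": 1},{"tx": 0,"ty": 0,"tz": 2,"turn": 0,"hand": 1},{"tx": 0,"ty": 0,"tz": 2,"turn": 0,"hand": 1},{"tx": 0,"ty": 0,"tz": 0,"turn": 0,"hand": 1}]}}

```text
time: 3.0
position: [0.5227, 0.2271, 0.0451]
ee_rot: [3.13, -0.264, -0.0]
force: [0.9, -0.4, 0.8]
grip_width: -0.0001
```

Call:
{"api": "step_arm", "payload": {"steps": [{"tx": 0,"ty": 0,"tz": 2,"turn": 0,"hand": 1},{"tx": 0,"ty": 0,"tz": 2,"turn": 0,"hand": 1},{"tx": 0,"ty": 0,"tz": 0,"turn": 0,"hand": 1}]}}

```text
time: 3.3
position: [0.5227, 0.2272, 0.041]
ee_rot: [3.13, -0.264, -0.0]
force: [0.4, -0.1, 0.5]
grip_width: -0.0002
```

Call:
{"api": "step_arm", "payload": {"steps": [{"tx": 0,"ty": 0,"tz": 1,"turn": 0,"hand": 1},{"tx": 0,"ty": 0,"tz": 0,"turn": 0,"hand": 1}]}}

```text
time: 3.5
position: [0.5228, 0.2271, 0.0402]
ee_rot: [3.13, -0.264, 0.0]
force: [-0.1, 0.3, 1.3]
grip_width: 0.0004
```

Run:
```python
from bench import monitor, imaging
import cv2,numpy as np
o=[]
for n,x,y in (("top",190,180),("side",255,110)):
    im=imaging.capture(n)[:,:,::-1]; o.append(cv2.resize(im[y:y+110,x:x+95],None,fx=4.2,fy=4.2,interpolation=cv2.INTER_CUBIC))
cv2.imwrite("pics/press2.png",np.hstack(o))
```

```text
(no output)
```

View pics/press2.png

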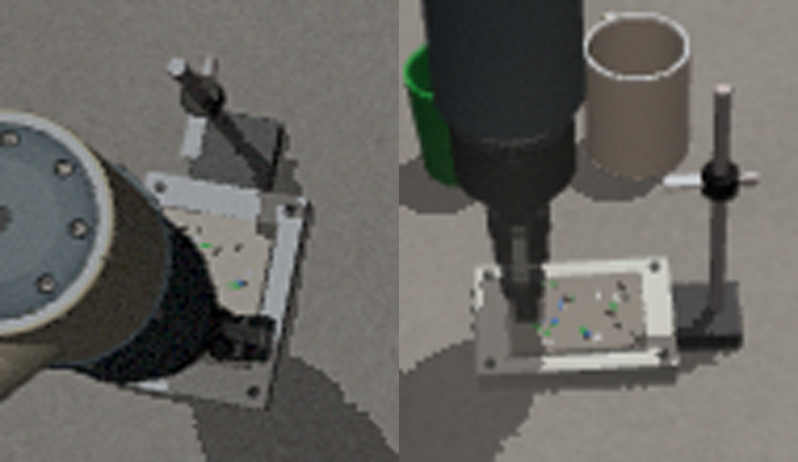

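Call:
{"api": "step_arm", "payload": {"steps": [{"tx": 0,"ty": 0,"tz": 1,"turn": 0,"hand": 1},{"tx": 0,"ty": 0,"tz": 0,"turn": 0,"hand": 1}]}}

```text
time: 3.8
position: [0.5229, 0.2271, 0.0401]
ee_rot: [-3.13, 0.264, -0.001]
force: [-3.4, -0.5, 6.3]
grip_width: -0.0004
```

Call:
{"api": "step_arm", "payload": {"steps": [{"tx": 0,"ty": 0,"tz": 0.5,"turn": 0,"hand": 1},{"tx": 0,"ty": 0,"tz": 0,"turn": 0,"hand": 1}]}}

```text
time: 4.0
position: [0.5229, 0.2272, 0.0401]
ee_rot: [-3.13, 0.264, -0.001]
force: [-3.8, 0.1, 9.9]
grip_width: -0.0003
```

Call:
{"api": "step_arm", "payload": {"steps": [{"tx": 0,"ty": 0,"tz": -10,"turn": 0,"hand": 1},{"tx": 0,"ty": 0,"tz": -40,"turn": 0,"hand": 1},{"tx": 0,"ty": 0,"tz": -40,"turn": 0,"hand": 1},{"tx": 0,"ty": 0,"tz": -40,"turn": 0,"hand": 1},{"tx": 0,"ty": 0,"tz": -40,"turn": 0,"hand": 1},{"tx": 0,"ty": 0,"tz": -40,"turn": 0,"hand": 1},{"tx": 0,"ty": 0,"tz": 0,"turn": -8.5,"hand": -1},{"tx": 0,"ty": 0,"tz": 0,"turn": -8.5,"hand": -1},{"tx": 0,"ty": 0,"tz": 0,"turn": -8.5,"hand": -1},{"tx": 0,"ty": 0,"tz": 0,"turn": -8.5,"hand": -1}]}}

```text
time: 5.0
position: [0.5228, 0.227, 0.2492]
ee_rot: [-3.069, -0.672, -0.001]
force: [-0.1, 0.0, -0.3]
grip_width: 0.058
```

Call:
{"api": "step_arm", "payload": {"steps": [{"tx": -18,"ty": 37.5,"tz": 0,"turn": -0.7,"hand": -1},{"tx": -18,"ty": 37.5,"tz": 0,"turn": 0,"hand": -1},{"tx": -18,"ty": 37.5,"tz": 0,"turn": 0,"hand": -1},{"tx": -18,"ty": 37.5,"tz": 0,"turn": 0,"hand": -1},{"tx": -18,"ty": 37.5,"tz": 0,"turn": 0,"hand": -1},{"tx": -18,"ty": 37.5,"tz": 0,"turn": 0,"hand": -1},{"tx": -18,"ty": 37.5,"tz": 0,"turn": 0,"hand": -1},{"tx": -18,"ty": 37.5,"tz": 0,"turn": 0,"hand": -1},{"tx": -18,"ty": 37.5,"tz": 0,"turn": 0,"hand": -1},{"tx": -18,"ty": 37.5,"tz": 0,"turn": 0,"hand": -1},{"tx": -18,"ty": 37.5,"tz": 0,"turn": 0,"hand": -1},{"tx": -18,"ty": 37.5,"tz": 0,"turn": 0,"hand": -1}]}}

```text
time: 6.2
position: [0.5167, -0.2738, 0.2492]
ee_rot: [3.067, 0.681, 0.001]
force: [1.0, 0.5, -0.1]
grip_width: 0.0853
```

Call:
{"api": "step_arm", "payload": {"steps": [{"tx": 0,"ty": 0,"tz": 0,"turn": 0,"hand": -1},{"tx": 0,"ty": 0,"tz": 0,"turn": 0,"hand": -1}]}}

```text
time: 6.4
position: [0.5167, -0.2729, 0.2486]
ee_rot: [-3.067, -0.678, 0.001]
force: [-0.3, 0.2, 0.6]
grip_width: 0.0856
```

Run:
```python
from h import *
o=[]
for n,x,y in (("top",190,180),("side",255,110)):
    im=imaging.capture(n)[:,:,::-1]; cv2.imwrite(f"pics/{n}3.png",im);o.append(cv2.resize(im[y:y+110,x:x+95],None,fx=4.2,fy=4.2,interpolation=cv2.INTER_CUBIC))
cv2.imwrite("pics/pressed3.png",np.hstack(o))
st=monitor.state();print(st["position"],cv2.Rodrigues(st["ee_rot"])[0],st["force"],st["ft_torque"])
```

```text
[ 0.51711107 -0.27149341  0.24898504] [[ 9.05842996e-01  4.23613477e-01  2.98832753e-04]
 [ 4.23613465e-01 -9.05843045e-01  1.05439770e-04]
 [ 3.15361278e-04  3.10777009e-05 -9.99999950e-01]] [-0.92704638  0.07701876 -1.27081414] [ 0.03188139 -0.02995011 -0.00500412]
```

View pics/pressed3.png

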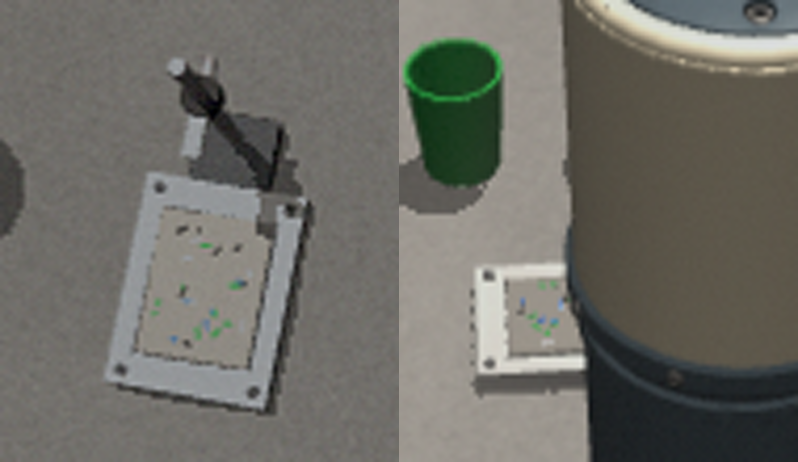

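Call:
{"api": "step_arm", "payload": {"steps": [{"tx": 1,"ty": 1,"tz": 40,"turn": 0,"hand": -1},{"tx": 0,"ty": 0,"tz": 40,"turn": 0,"hand": -1},{"tx": 0,"ty": 0,"tz": 40,"turn": 0,"hand": -1},{"tx": 0,"ty": 0,"tz": 40,"turn": 0,"hand": -1},{"tx": 0,"ty": 0,"tz": 20,"turn": 0,"hand": -1},{"tx": 0,"ty": 0,"tz": 20,"turn": 0,"hand": -1},{"tx": 0,"ty": 0,"tz": 0,"turn": 0,"hand": -1}]}}

```text
time: 7.2
position: [0.5168, -0.2706, 0.0463]
ee_rot: [-3.063, -0.683, 0.007]
force: [0.1, -0.7, 0.3]
grip_width: 0.0856
```

Run:
```python
from h import *
o=[]
for n,x,y in (("top",390,190),("side",280,280)):
    im=imaging.capture(n)[:,:,::-1]; o.append(cv2.resize(im[y:y+110,x:x+110],None,fx=3.6,fy=3.6,interpolation=cv2.INTER_CUBIC))
cv2.imwrite("pics/grasp4.png",np.hstack(o))
print(monitor.state()["position"])
```

```text
[ 0.51893575 -0.27182091  0.04960298]
```

View pics/grasp4.png

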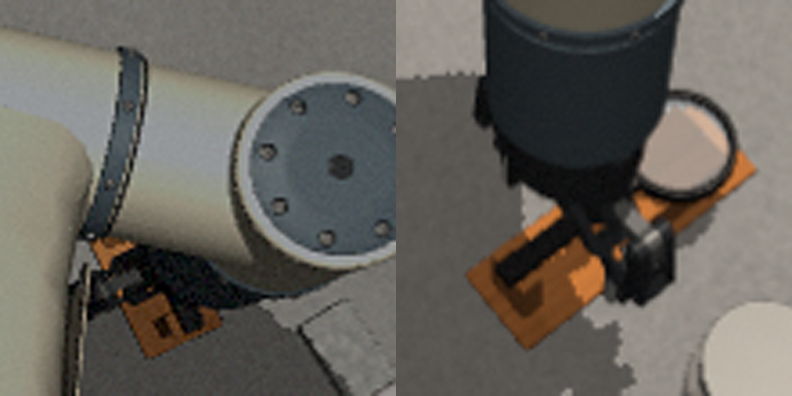

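Call:
{"api": "step_arm", "payload": {"steps": [{"tx": 0,"ty": 0,"tz": 0,"turn": 0,"hand": 1},{"tx": 0,"ty": 0,"tz": 0,"turn": 0,"hand": 1},{"tx": 0,"ty": 0,"tz": 0,"turn": 0,"hand": 1},{"tx": 0,"ty": 0,"tz": 0,"turn": 0,"hand": 1},{"tx": 0,"ty": 0,"tz": 0,"turn": 0,"hand": 1},{"tx": 0,"ty": 0,"tz": 0,"turn": 0,"hand": 1},{"tx": 0,"ty": 0,"tz": 0,"turn": 0,"hand": 1},{"tx": 0,"ty": 0,"tz": 0,"turn": 0,"hand": 1}], "grip_force": 60}}

```text
time: 8.1
position: [0.5186, -0.2726, 0.0492]
ee_rot: [3.066, 0.681, 0.001]
force: [-0.6, 0.2, 4.2]
grip_width: 0.0128
```

Call:
{"api": "step_arm", "payload": {"steps": [{"tx": 0,"ty": 0,"tz": -5,"turn": 0,"hand": 1},{"tx": 0,"ty": 0,"tz": -10,"turn": 0,"hand": 1},{"tx": 0,"ty": 0,"tz": -20,"turn": 0,"hand": 1},{"tx": 0,"ty": 0,"tz": -25,"turn": 0,"hand": 1},{"tx": 0,"ty": 0,"tz": -25,"turn": 0,"hand": 1},{"tx": 0,"ty": 0,"tz": -25,"turn": 0,"hand": 1},{"tx": 0,"ty": 0,"tz": -25,"turn": 0,"hand": 1},{"tx": 0,"ty": 0,"tz": -25,"turn": 0,"hand": 1},{"tx": 0,"ty": 0,"tz": -20,"turn": 0,"hand": 1},{"tx": 0,"ty": 0,"tz": -15,"turn": 0,"hand": 1},{"tx": 0,"ty": 0,"tz": -5,"turn": 0,"hand": 1},{"tx": 0,"ty": 0,"tz": 0,"turn": 0,"hand": 1}]}}

```text
time: 9.3
position: [0.5185, -0.2724, 0.2494]
ee_rot: [3.066, 0.681, 0.002]
force: [-0.6, -0.5, -0.9]
grip_width: 0.0128
```

Run:
```python
from h import *
o=[]
st=monitor.state();print(st["position"],st["ee_rot"],st["force"],st["grip_width"])
for n,x,y in (("top",390,180),("side",300,180)):
    im=imaging.capture(n)[:,:,::-1]; cv2.imwrite(f"pics/{n}5.png",im);o.append(cv2.resize(im[y:y+150,x:x+130],None,fx=3,fy=3,interpolation=cv2.INTER_CUBIC))
cv2.imwrite("pics/lift5.png",np.hstack(o))
```

```text
[ 0.51854093 -0.27244378  0.24944949] [3.06644247e+00 6.80977069e-01 1.95735359e-03] [-0.59929775 -0.50391143 -0.92381048] 0.012783456046181902
```

View pics/lift5.png

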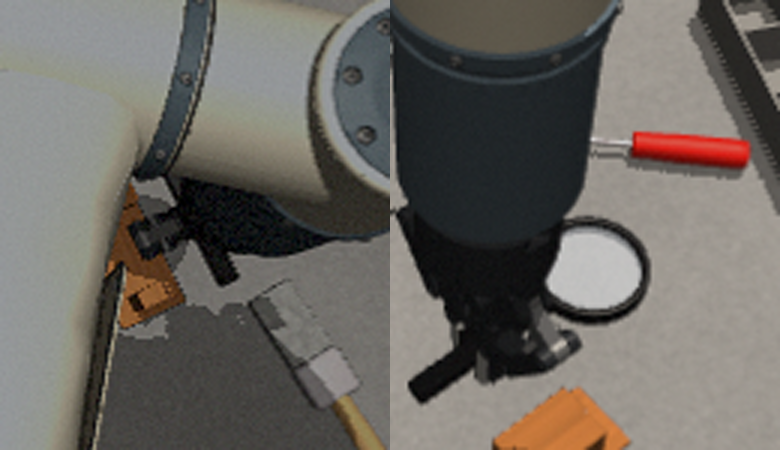

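Call:
{"api": "step_arm", "payload": {"steps": [{"tx": 3,"ty": -8,"tz": 0,"turn": 0,"hand": 1},{"tx": 6,"ty": -17,"tz": 0,"turn": 0,"hand": 1},{"tx": 9,"ty": -25,"tz": 0,"turn": 0,"hand": 1},{"tx": 9,"ty": -25,"tz": 0,"turn": 0,"hand": 1},{"tx": 9,"ty": -25,"tz": 0,"turn": 0,"hand": 1},{"tx": 9,"ty": -25,"tz": 0,"turn": 0,"hand": 1},{"tx": 9,"ty": -25,"tz": 0,"turn": 0,"hand": 1},{"tx": 9,"ty": -25,"tz": 0,"turn": 0,"hand": 1},{"tx": 9,"ty": -25,"tz": 0,"turn": 0,"hand": 1},{"tx": 9,"ty": -25,"tz": 0,"turn": 0,"hand": 1},{"tx": 9,"ty": -25,"tz": 0,"turn": 0,"hand": 1},{"tx": 9,"ty": -25,"tz": 0,"turn": 0,"hand": 1}]}}

```text
time: 10.6
position: [0.4908, 0.02, 0.2481]
ee_rot: [-3.067, -0.681, 0.002]
force: [0.2, -0.4, -0.1]
grip_width: 0.0129
```

Call:
{"api": "step_arm", "payload": {"steps": [{"tx": 9,"ty": -25,"tz": 0,"turn": 0,"hand": 1},{"tx": 9,"ty": -25,"tz": 0,"turn": 0,"hand": 1},{"tx": 9,"ty": -25,"tz": 0,"turn": 0,"hand": 1},{"tx": 9,"ty": -25,"tz": 0,"turn": 0,"hand": 1},{"tx": 9,"ty": -25,"tz": 0,"turn": 0,"hand": 1},{"tx": 9,"ty": -25,"tz": 0,"turn": 0,"hand": 1},{"tx": 9,"ty": -25,"tz": 0,"turn": 0,"hand": 1},{"tx": 6,"ty": -17,"tz": 0,"turn": 0,"hand": 1},{"tx": 3,"ty": -10,"tz": 0,"turn": 0,"hand": 1},{"tx": 0,"ty": 0,"tz": 0,"turn": 0,"hand": 1}]}}

```text
time: 11.6
position: [0.471, 0.2328, 0.2483]
ee_rot: [3.066, 0.683, -0.001]
force: [-0.2, 0.2, -0.8]
grip_width: 0.0129
```

Call:
{"api": "step_arm", "payload": {"steps": [{"tx": 0,"ty": 0,"tz": 0,"turn": 3.5,"hand": 1},{"tx": 0,"ty": 0,"tz": 0,"turn": 5.2,"hand": 1},{"tx": 0,"ty": 0,"tz": 0,"turn": 5.2,"hand": 1},{"tx": 0,"ty": 0,"tz": 0,"turn": 5.2,"hand": 1},{"tx": 0,"ty": 0,"tz": 0,"turn": 5.2,"hand": 1},{"tx": 0,"ty": 0,"tz": 0,"turn": 5.2,"hand": 1},{"tx": 0,"ty": 0,"tz": 0,"turn": 5.2,"hand": 1},{"tx": 0,"ty": 0,"tz": 0,"turn": 0,"hand": 1},{"tx": 0,"ty": 0,"tz": 0,"turn": 0,"hand": 1}]}}

```text
time: 12.5
position: [0.4715, 0.2314, 0.2488]
ee_rot: [3.131, -0.262, 0.0]
force: [0.4, -0.1, -0.2]
grip_width: 0.0129
```

Run:
```python
from h import *
o=[]
st=monitor.state();print(st["position"],st["ee_rot"],cv2.Rodrigues(st["ee_rot"])[0],st["force"],st["grip_width"])
for n,x,y in (("top",170,150),("side",240,60)):
    im=imaging.capture(n)[:,:,::-1]; cv2.imwrite(f"pics/{n}6.png",im);o.append(cv2.resize(im[y:y+150,x:x+130],None,fx=3,fy=3,interpolation=cv2.INTER_CUBIC))
cv2.imwrite("pics/over6.png",np.hstack(o))
```

```text
[0.47148001 0.23135048 0.24883775] [ 3.13055008e+00 -2.61950736e-01  1.66195894e-05] [[ 9.86094143e-01 -1.66187670e-01  2.01835110e-06]
 [-1.66187669e-01 -9.86094138e-01 -1.02769818e-04]
 [ 1.90693607e-05  1.01005290e-04 -9.99999995e-01]] [ 0.40050528 -0.08738992 -0.24905541] 0.012932949153322782
```

View pics/over6.png

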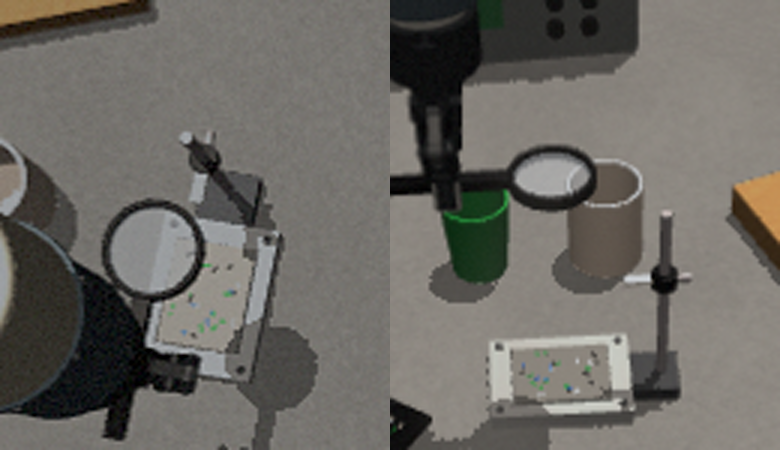

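Call:
{"api": "step_arm", "payload": {"steps": [{"tx": 0,"ty": -5,"tz": 5,"turn": 0,"hand": 1},{"tx": 0,"ty": 0,"tz": 15,"turn": 0,"hand": 1},{"tx": 0,"ty": 0,"tz": 20,"turn": 0,"hand": 1},{"tx": 0,"ty": 0,"tz": 20,"turn": 0,"hand": 1},{"tx": 0,"ty": 0,"tz": 20,"turn": 0,"hand": 1},{"tx": 0,"ty": 0,"tz": 15,"turn": 0,"hand": 1},{"tx": 0,"ty": 0,"tz": 10,"turn": 0,"hand": 1},{"tx": 0,"ty": 0,"tz": 7,"turn": 0,"hand": 1},{"tx": 0,"ty": 0,"tz": 3,"turn": 0,"hand": 1},{"tx": 0,"ty": 0,"tz": 0,"turn": 0,"hand": 1},{"tx": 0,"ty": 0,"tz": 0,"turn": 0,"hand": 1},{"tx": 0,"ty": 0,"tz": 0,"turn": 0,"hand": 1}]}}

```text
time: 13.8
position: [0.4726, 0.2373, 0.1344]
ee_rot: [-3.13, 0.264, -0.001]
force: [-0.4, 0.0, -1.1]
grip_width: 0.0125
```

Run:
```python
from h import *
st=monitor.state();print(st["position"],st["ee_rot"],st["force"],st["grip_width"])
for n,x,y in (("top",195,180),("side",240,100)):
    im=imaging.capture(n)[:,:,::-1]; cv2.imwrite(f"pics/{n}7.png",im);cv2.imwrite(f"pics/fin_{n}7.png",cv2.resize(im[y:y+100,x:x+120],None,fx=6,fy=6,interpolation=cv2.INTER_CUBIC))
```

```text
[0.47256255 0.23725352 0.13442765] [-3.12963551e+00  2.64234223e-01 -1.46078010e-03] [-0.37051086  0.00579366 -1.10266338] 0.012521666022980183
```

View pics/fin_top7.png

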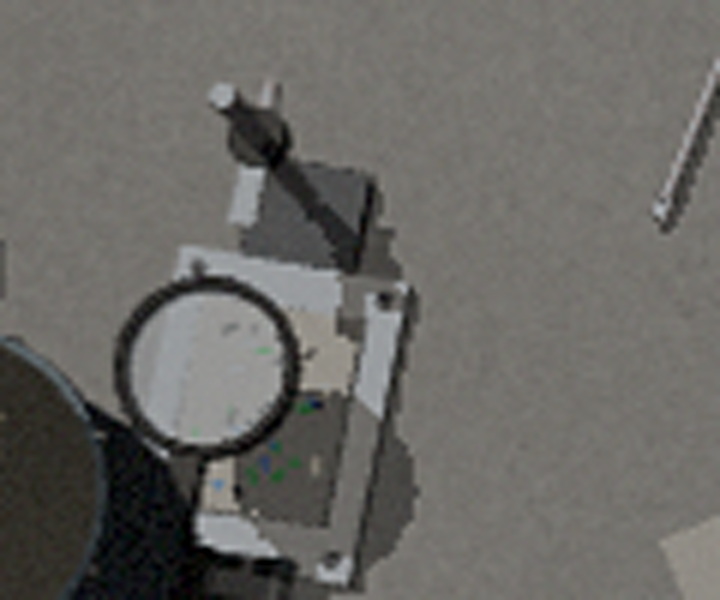

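View pics/fin_side7.png

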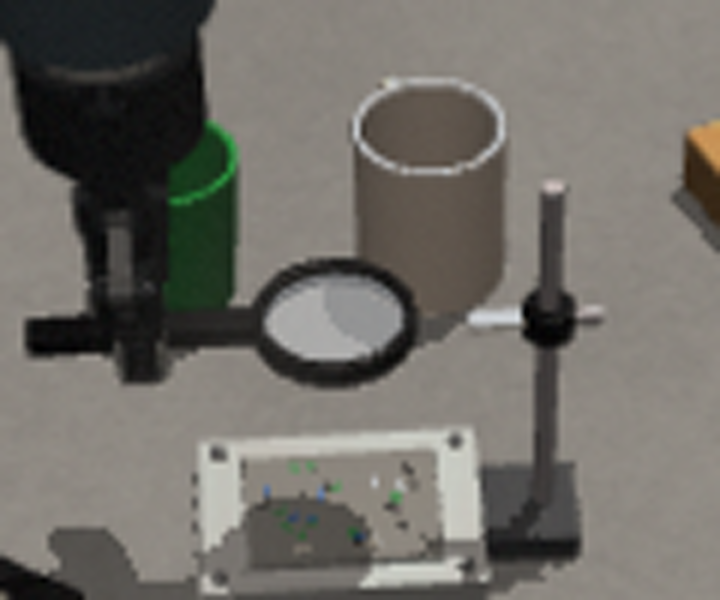

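Run:
```python
from h import *
np.set_printoptions(precision=4,suppress=True)
T=lambda p:cr(p,195,180); S=lambda p:cr(p,240,100)
print("ring",tri(T((207,366)),S((336,321))));print("tip",tri(T((238,222)),S((470,319))),tri(T((237,222)),S((470,318))))
# predictions in crop px
def P(n,X,o): return (proj(n,X)-o+.5)*6-.5
R=cv2.Rodrigues(monitor.state()["ee_rot"])[0];p=monitor.state()["position"];print(p)
for lab,v in(("lens",[.0843,0,.0032]),("hend",[.0843-.134,0,.0032]),("ringL",[.0483,0,.0032]),("ringR",[.1203,0,.0032]),("grip",[0,0,.0032])):
    X=R@v+p;print(lab,X,P("top",X,[195,180]),P("side",X,[240,100]))
n=np.array([.555,.2222]);d=np.array([.9858,-.1676])
for z in(.126,.128,.130,.132):print("tip",z,P("top",[*(n+.06*d),z],[195,180]),P("side",[*(n+.06*d),z],[240,100]))
print("posttop",P("top",[*(n+.095*d),.2],[195,180]),P("side",[*(n+.095*d),.2],[240,100]))
q=n+.06*d
# dark ring fit
for nme,x,y,w,h in(("top",210,222,40,38),("side",278,140,36,28)):
    im=cv2.resize(cv2.imread(f"pics/{nme}7.png")[y:y+h,x:x+w],None,fx=6,fy=6,interpolation=cv2.INTER_CUBIC)
    m=(im.max(2)<75).astype(np.uint8);cs,hi=cv2.findContours(m,cv2.RETR_CCOMP,cv2.CHAIN_APPROX_NONE)
    for c,hh in zip(cs,hi[0]):
        if len(c)>150:
            e=cv2.fitEllipse(c);print(nme,hh[3],cr(e[0],x,y),e[1:])
im=cv2.imread("pics/side7.png");print(im[148:158,316:332].max(2))
```

```text
ring (array([0.5569, 0.2216, 0.1339]), np.float64(0.00038933073446255665))
tip (array([0.6146, 0.2124, 0.1308]), np.float64(0.0005064313679553553)) (array([0.6146, 0.2128, 0.1311]), np.float64(0.0003699643050309495))
[0.4725 0.2372 0.1343]
lens [0.5556 0.223  0.1311] [[204.72   370.8308]] [[333.1006 324.0371]]
hend [0.4235 0.2455 0.131 ] [[131.7385 711.4507]] [[ 24.9165 339.299 ]]
ringL [0.5201 0.2291 0.1311] [[185.4035 461.1588]] [[250.4288 328.0658]]
ringR [0.5911 0.217  0.1311] [[223.8328 281.3315]] [[415.6448 320.0623]]
grip [0.4725 0.2372 0.1311] [[159.1565 583.6941]] [[139.3508 333.5542]]
tip 0.126 [[241.0807 226.1918]] [[469.7477 327.8492]]
tip 0.128 [[240.0913 225.17  ]] [[469.7597 324.3873]]
tip 0.13 [[239.0985 224.1447]] [[469.7716 320.9162]]
tip 0.132 [[238.1023 223.116 ]] [[469.7836 317.4358]]
posttop [[221.6388  95.0685]] [[554.088  189.5778]]
top -1 [227.7707 243.2191] ((183.98977661132812, 239.22618103027344), 46.22358703613281)
top 17 [229.0224 240.8926] ((153.97157287597656, 161.78273010253906), 50.34573745727539)
side -1 [294.5163 153.3366] ((126.16835021972656, 188.36996459960938), 86.6372299194336)
side 0 [295.2119 152.6037] ((89.7994155883789, 141.37600708007812), 87.64634704589844)
[[ 93  91  90  87  85  88 113 139 137 141 142 137 105  55  63  64]
 [ 92  92  90  87  89 114 138 140 138 142 141 105  27  33  60  66]
 [ 92  90  90  95  99 137 138 140 140 141 132  50  25  34  60  66]
 [ 92  87  94 144 156 157 156 159 172 170 162  17  15  21  50  64]
 [ 82  94 173 206 206 206 206 206 206 206 196  16  15  15  16  17]
 [ 87 102 186 202 205 202 201 203 202 202 193  75   8  14  19  31]
 [140 137 131 143 144 143 118 118 119 119 114  64   7   8  11   9]
 [138 134 124 117 127 130 128 128 138 140 130  22   9   8   5   9]
 [137 136 135 135 136 139 139 139 138 138 134  77  25  12   8   7]
 [137 138 140 139 138 137 139 140 138 136 137 136 102  44  17  17]]
```

Run:
```python
import cv2,numpy as np
im=cv2.imread("pics/side7.png").max(2).astype(int)
print("pointer rows 149-156 cols 318-326 mean");print(im[149:157,318:326].mean(1))
print("posttop rows 127-137, cols 327-336");print(im[127:138,327:337])
print("ring cols 294-298 rows 138-168");print(im[138:168,294:299].mean(1).round())
print("ring row 150-156 cols 304-314");print(im[150:157,304:314].mean(0))
im0=cv2.imread("pics/side0.png").max(2).astype(int)
print(im0[149:157,318:326].mean(1)); print((np.abs(im0[120:170,318:350]-im[120:170,318:350])>25).sum())
```

```text
pointer rows 149-156 cols 318-326 mean
[117.25  122.5   151.    201.875 200.375 129.375 129.    137.375]
posttop rows 127-137, cols 327-336
[[144 146 147 146 143 142 141 141 144 143]
 [143 143 144 143 142 141 141 140 143 143]
 [143 142 142 140 141 143 143 143 142 145]
 [142 144 143 157 186 185 174 143 144 145]
 [147 145 141 146 193 194 186 117 142 143]
 [144 145 136  87 110 110  90 125 143 142]
 [146 143 135  75  66  68  74 126 142 142]
 [143 142 135  73  63  67  74 125 142 144]
 [142 142 134  74  64  66  74 127 143 143]
 [143 144 134  75  63  65  79 142 142 139]
 [143 144 137  55  64  64  78 143 142 143]]
ring cols 294-298 rows 138-168
[139. 140. 139. 139. 140.  44.  33.  54. 119. 134. 148. 149. 148. 148.
 152. 152. 157. 162. 171. 171. 172. 166.  58.  42.  27.  30.  70. 138.
 139. 139.]
ring row 150-156 cols 304-314
[148.85714286 136.14285714 110.42857143  42.42857143  30.14285714
  61.          87.42857143  89.57142857  89.28571429  87.28571429]
[114.5   119.    147.25  196.25  194.75  126.    125.875 133.625]
0
```

Run:
```python
from h import *
st=monitor.state();R=cv2.Rodrigues(st["ee_rot"])[0];p=st["position"]
a=np.linspace(0,2*np.pi,720)
v=np.vstack([np.c_[.0843+.036*np.cos(a),.036*np.sin(a),np.full(720,.0032+s)] for s in(-.006,.006)])
P=proj("side",v@R.T+p);m=(abs(P[:,0]-296)<1)
print("pred ring rows at col 296",P[m,1].min(),P[m,1].max(),"right",P[:,0].max())
n=np.array([.555,.2222]);d=np.array([.9858,-.1676]);e=np.array([.1676,.9858])
# post top disc rows, pointer box rows per height
P=proj("side",[[*(n+.095*d+.005*np.array([np.cos(t),np.sin(t)])),.2] for t in a]);print("post",P[:,1].min(),P[:,1].max(),P[:,0].mean())
for z in(.128,.130,.132):
    r=[proj("side",[*(n+.068*d+s*w*e),z+k])[0,1] for w in(.003,.004) for s in(-1,1) for k in(-.0015,.0015)]
    print(z,r[:4],np.mean(r[:4]),min(r[:4]),max(r[:4]))
```

```text
pred ring rows at col 296 142.71610675793963 164.8024231818598 right 308.9109542496684
post 129.89720240533495 132.46942730754296 331.9341013931505
0.128 [np.float64(154.70869696397614), np.float64(153.8421056369979), np.float64(153.16867564026603), np.float64(152.30183268002486)] 153.50532773031625 152.30183268002486 154.70869696397614
0.13 [np.float64(154.13135250996106), np.float64(153.26245896600645), np.float64(152.5911621075279), np.float64(151.72202489742392)] 152.92674962022983 151.72202489742392 154.13135250996106
0.132 [np.float64(153.55247469846512), np.float64(152.68127019722482), np.float64(152.01212051757994), np.float64(151.14068038435028)] 152.34663644940503 151.14068038435028 153.55247469846512
```

Call:
{"api": "step_arm", "payload": {"steps": [{"tx": -1,"ty": 0,"tz": 0.5,"turn": 0,"hand": 1},{"tx": 0,"ty": 0,"tz": 0,"turn": 0,"hand": 1},{"tx": 0,"ty": 0,"tz": 0,"turn": 0,"hand": 1},{"tx": 0,"ty": 0,"tz": 0,"turn": 0,"hand": 1},{"tx": 0,"ty": 0,"tz": 0,"turn": 0,"hand": 1}]}}

```text
time: 14.4
position: [0.4713, 0.2372, 0.1333]
ee_rot: [3.13, -0.264, 0.0]
force: [0.3, 0.5, -1.4]
grip_width: 0.0126
```

Run:
```python
from h import *
for i in range(3):
    im=imaging.capture(["side","top","side"][i])[:,:,::-1]
    st=monitor.state();R=cv2.Rodrigues(st["ee_rot"])[0];print(st["time"],R@[.0843,0,.0032]+st["position"],R[2],st["dq"].round(3),st["grip_width"],st["force"])
    if i: cv2.imwrite(f"pics/end{i}.png",im)
im=im.max(2).astype(int)
print(im[138:168,294:299].mean(1).round());print(im[149:157,318:326].mean(1))
cv2.imwrite("pics/end_all.png",np.hstack([cv2.resize(cv2.imread(f"pics/end{i}.png"),(400,300)) for i in(1,2)]))
```

```text
14.45 [0.5543692  0.22303932 0.13007857] [ 1.47792577e-05  3.37667804e-05 -9.99999999e-01] [-0.001  0.    -0.001  0.    -0.002  0.   ] 0.012945061849348733 [-0.43504561  0.50970363 -0.96726582]
14.5 [0.5543657  0.22303606 0.13007743] [ 6.23177955e-06  7.16508335e-06 -1.00000000e+00] [-0.001 -0.     0.    -0.002  0.001  0.001] 0.013182416454496523 [ 0.4389972   0.92671878 -0.75345042]
14.55 [0.55436955 0.22303644 0.1300632 ] [-8.85587217e-06  1.02061103e-05 -1.00000000e+00] [ 0.001  0.     0.001  0.     0.001 -0.   ] 0.012880822715075617 [-0.18500191 -0.01688779 -0.55443947]
[139. 140. 140. 139. 139.  87.  41.  31. 114. 121. 148. 148. 148. 149.
 152. 152. 158. 162. 171. 171. 172. 168. 114.  45.  26.  27.  51. 128.
 139. 140.]
[117.75  122.625 151.25  201.625 199.75  129.25  129.125 137.5  ]
```

View pics/end_all.png

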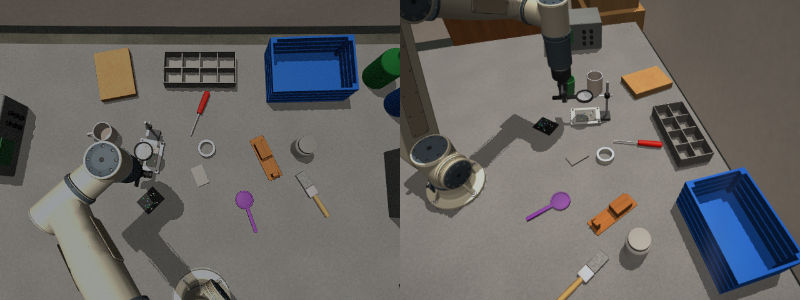

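```bash
python3 -c "
from bench import finish_job
print(finish_job())"
```

```text
the job is handed in; nothing more can be done
None
```

I pressed the tile level first, then picked up the loupe by its handle and handed the job in at about 14.6 s, still holding the loupe over the tile.

- **Tile:** With the fingers shut, I pressed its raised end until the fingertips stopped 18.1 mm above the table, with about 10 N of force. The nominal level height is 18 mm. Later pictures show the tile flat in its nest.
- **Loupe position:** The glass is at about (0.554, 0.223), and I measured the tile's middle at (0.555, 0.222). The tool is upright to well under 0.1°. The handle's image position fits a level loupe, and the joint speeds were close to zero.
- **Height:** The glass is at 130.1 mm from the arm's position, and I estimate the pointer at about 130.4 mm.
- **Clearance:** The ring stays about 24 mm from the pointer and well above the nest. The pointer's image rows did not change from the first picture to the last. The other things look unmoved in the final pictures.

**Disagreement:** The two cameras differ by about 3 mm in y at the nest, so I used the average of the two. The side camera also reads about 2 mm high there. I corrected the pointer's height using the post's known 200 mm top and the ring's known position. Uncorrected, the pointer reads 131 to 132 mm.

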